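# Put the flat file away in its rack slot

## Task

Put the green-handled flat file away. It lies flat on the bench: lay its handle in the V rest so that it lies sloping in the notches of both posts, let go of it, and take it again by its flat faces so that you can turn it on edge; then slide the blade edgewise into the green-marked slot of the file rack, fully down on the slot's floor, with the handle lying on the rack's bar like the other files, and let go. Leave the other two files where they are, and the jar and the loupe undisturbed.

Things in the scene. Friction and masses are not known exactly. Their poses are not given: they have to be found in the camera images.
- green_file_handle (a point): Centre of the green file's handle (half-way along, across and through). Handle: flat green bar 130 long, 28 wide, 16 thick. x runs lengthwise from handle to blade, y across the width, z square to the flat faces. Starts flat on the bench (this point 8 mm up), handle roughly towards the robot. Both faces are alike.
- green_file_blade (a point): Centre of the green file's steel blade: 80 long, 26 wide, 4 thick, on the handle's centre plane and axis; 105 mm along +x from the handle's centre; same axes.
- green_file: The whole green file, 210 long, origin at the handle's centre, same axes. About 0.24 kg; centre of mass about 26 mm from the handle's centre towards the blade.
- v_rest: Fixed V rest: steel base 130 x 90 x 8 (x, y, z) with two aluminium posts, 12 thick along x, at x = -45 and +45. Each has a 90-degree V notch along x, open upwards, faces 34 long at 45 degrees, alike on both sides. Between the posts (78) it is open down to the base. Origin: centre of the underside, on the bench.
- v_bottom (a point): Bottom line of the V, half-way between the posts, 55 mm above the bench; axes as v_rest. A handle with a flat face on one V face and its edge on the other has its centre 15.6 mm above this point and 4.2 mm off the middle, towards the V face that its flat face lies on.
- rack: Fixed wooden rack. Block 60 (x) x 190 (y) x 42 high; three slots along x at y = -70, 0, 70, open above and at both ends, 8 wide, 22 deep, floor 20 above the bench. A board 8 thick reaches to x = -180 and has a bar at x = -150 (12 thick, top 19 above the bench) for the handles; open between bar and block. Red and yellow files fill two slots. Origin: under the block's middle.
- slot_home (a point): Where the blade's centre belongs in the free slot, flanked by green strips: middle of the slot, 13 above its floor, 33 above the bench. x along the slot, z up; the handle goes on the -x side, its centre 105 mm from here at the same height (2 or 3 mm more or less does no harm; about 10 mm is left between block and handle, which is too thick for the slot).
- red_file_handle (a point): Middle of the handle of the red-handled file, a twin of the green one, standing on edge in one of the other two slots of the rack. Bystander. Same axes as the green file.
- yellow_file_handle (a point): Middle of the handle of the yellow-handled file, a twin of the green one, standing on edge in one of the other two slots of the rack. Bystander. Same axes as the green file.
- jar: Small glass jar with green lid, 52 across, 65 high, standing on the bench; origin under its centre. Bystander.
- loupe: Small black eye loupe, 38 across, 30 high; origin under its centre. Bystander.

How it is judged:
On the way:
1. the green file lies sloping in both notches of the V rest, let go (x of green_file_handle in the frame of v_bottom between -0.028 and 0.028 m and y of green_file_handle in the frame of v_bottom between -0.012 and 0.012 m and z of green_file_handle in the frame of v_bottom between 0.01 and 0.021 m and angle between the x axis of green_file and the x axis of v_rest, either way round below 0.1 rad and angle between green_file_handle's own y axis and vertical between 0.6 and 2.54 rad and angle between green_file_handle's own z axis and vertical between 0.6 and 2.54 rad and contact force between the fingers and green_file below 0.1 N), for 0.2 s.
At the end, for the whole second after the job is handed in: The green file's blade stands on edge in the green-marked slot, its centre within 3 mm in height, 4 mm sideways and 16 mm lengthwise of slot_home, lined up with the slot within 0.09 rad and upright within 0.2 rad, handle on the bar's side, at rest and let go (x of green_file_blade in the frame of slot_home between -0.016 and 0.016 m and y of green_file_blade in the frame of slot_home between -0.004 and 0.004 m and z of green_file_blade in the frame of slot_home between -0.003 and 0.003 m and x of green_file_handle in the frame of slot_home between -0.125 and -0.085 m and angle between the x axis of green_file and the x axis of slot_home, either way round below 0.09 rad and angle between the y axis of green_file and the z axis of slot_home, either way round below 0.2 rad and linear speed of green_file below 0.02 m/s and contact force between the fingers and green_file below 0.1 N); the robot touches nothing.
It fails at once if the red or the yellow file is shifted by more than 15 mm (distance of any of red_file_handle, yellow_file_handle from where it was at the start of the episode above 0.015 m).
It fails at once if the jar or the loupe is shifted by more than 20 mm (distance of any of jar, loupe from where it was at the start of the episode above 0.02 m).
It also fails if it takes over 53 s, if anything falls off the work surface, if the arm or the gripper's body presses on something with over 40 N, if the wrist force passes 120 N, or if a joint passes its speed limit or range.

## Robot

A 6-joint arm with a two-finger parallel gripper is mounted at the origin on the work surface. World frame = base frame: x ahead of the robot, y to its left, z up, the work surface at z = 0. Lengths are in m, angles in rad, forces in N, time in s.
With the tool pointing down it reaches from about 0.4 to 0.825 m from the base axis. Payload 7 kg.
Tool frame: the origin (TCP) lies on the centre line of the jaws, within the pads' length; the fingertips stand 19 mm ahead of it and the grasp point (between the pads) is the TCP; z points along the fingers, y is the line along which they close (so a half turn about z gives the same grasp; the last joint's range is limited). The gripper opens to 85 mm and grips with 20 to 120 N. Pads are 22 mm wide; open, the fingers measure 114 mm over their backs; the gripper's body (76 mm by 85 mm) begins 54 mm behind the grasp point. The pads swing forward as they close: fully open they stand 13 mm farther back than shut.
Start: joints at [0.288, 0.359, 0.012, 0, -1.224, -0.288], TCP at [0.675, -0, 0.25] pointing down, gripper open.
Joint ranges: [-3.07, 3.07], [-1.43, 2.12], [-1.02, 1.25], [-3.03, 1.67], [-3.05, -0], [-3.03, 3.03]. Speed limits (rad/s): [2.39, 2.39, 3.01, 3.14, 3.14, 3.14].

## Interface

Orientations are given as a rotation vector (axis times angle).
In Python, from rig import readout, capture, bot, spotter gives the robot as it stands.
- The arm moves only by the shell command python3 -m jog 'ROWS' [FORCE]. ROWS is JSON, a list of rows, each a list of 7 numbers: the turn, a rotation vector about the tool's x, y, z in units of 5 degrees (1.0 is 5 degrees), then the shift along the tool's x, y, z in units of 25 mm (1.0 is 25 mm), then the opening, from 0 (shut) to 1 (fully open). In form: [[ax, ay, az, x, y, z, grip], ...]. A call has 1 to 12 rows; each row shifts and turns the commanded pose from where the row before left it, along the tool's axes as they then stand; what a row does not reach is not made up. A row lasts 1/8 s, in which the tool goes at most 62.5 mm and 10.7 degrees, less where a joint would pass 70% of its speed; a pose out of reach is approached as far as the arm can. A call is refused whole if a number of a shift passes 1 or a number of a turn 1, either way. A call with a gripper value outside its range is refused whole. The fingers move at their own pace and stop on an object; FORCE is the grip in N (left out, the last holds). Time passes only in rows, so rows that do not move let the fingers close. It gives the time, the measured TCP pose, the force, the opening and the grip force at its end, in the units of the state.
- readout.read_state(): the state, without advancing time (a new reading comes with each control period).
- capture(name): name is "scene" or "side" or "wrist"; returns a dict with "pixels" (384x512x3 uint8, red, green, blue), "mtx" (3x3 intrinsics, pixels), "k1" (the pictures are not rectified: a ray, as slopes to the right and down, at radius r is drawn at 1 + k1 r^2 times it, then the intrinsics apply), "pose" (4x4, takes a point from camera to world coordinates). Camera axes: x right, y down, z forward; pixel columns grow to the right and rows downward; lengths in m; the calibration is good to about 2 mm. A picture is of the moment at which its call begins. There is no depth.
- bot.close_job(): hands the job in; it is judged then, once.
Trained networks look in the newest picture that a camera, given by its name, has taken for a name from the list of things; names that differ only in an ending like _2 or _b are one class to them, and where a whole thing is asked for, a point or a joint stands for the part that bears it (a point fixed in the world has none). Each returns a list of dicts, best first, with "score" (0 to 1); they miss things now and then, are a little off and sometimes report something else, mostly with a low value. They report only what shows in the picture. A call takes as long as a camera call.
- spotter.spot_in(query, camera): "at" ([x, y, z] in m, in world coordinates, good to about 4 mm: the middle of the surface that is visible of it).
- spotter.silhouettes(query, camera): "region" (384x512 bool, what is visible of it).
The state is a dict: "clock": time; "joint_pos": joint angles; "dq": joint speeds; "effort": joint torques, N m; "tool_pos": TCP position; "orientation": TCP orientation; "contact_force": force on the tool from outside, world axes, zero at the start; "moment": the same for the moment, N m; "gripper_width": finger opening in m; "finger_force": force on a finger pad.
Only numpy, scipy, OpenCV 4.12 (cv2) and the standard library are available. Lean on these libraries where they do the work, as an engineer would, in place of code of your own. Each camera call takes 0.05 s, during which the arm holds its last target. There are 200 camera calls.

## Working session

There is one attempt and no reset: what is moved stays moved. The work goes in short steps, Python scripts to look and compute and a shell command to move; the robot and the scene stay as the last step left them, time stands still between calls to the robot, and variables do not carry over. Pictures are saved under pics/ and viewed, at most 14 in all, crops included, and the job is handed in when it is done.

```bash
ls; mkdir -p pics; cat > h.py <<'E'
import numpy as np, cv2
from rig import readout, capture, bot, spotter
from scipy.spatial.transform import Rotation as R
def save(n,f):
    c=capture(n); cv2.imwrite('pics/'+f,c['pixels'][:,:,::-1]); return c
def ray(c,uv):
    K=c['mtx']; d=np.array([(uv[0]-K[0,2])/K[0,0],(uv[1]-K[1,2])/K[1,1]]); s=d.copy()
    for _ in range(20): s=d/(1+c['k1']*(s@s))
    P=c['pose']; return P[:3,3],P[:3,:3]@np.array([s[0],s[1],1])
def onz(c,uv,z):
    o,d=ray(c,uv); return o+d*(z-o[2])/d[2]
def proj(c,X):
    P=c['pose']; p=P[:3,:3].T@(np.asarray(X)-P[:3,3]); s=p[:2]/p[2]; s=s*(1+c['k1']*(s@s)); K=c['mtx']
    return np.array([K[0,0]*s[0]+K[0,2],K[1,1]*s[1]+K[1,2]])
E
python3 - <<'E'
from h import *
np.set_printoptions(precision=4,suppress=True)
for n in ['scene','side','wrist']:
    c=save(n,n+'1.png'); print(n,c['pose'][:3].tolist())
    for q in ['green_file_handle','green_file_blade','v_rest','v_bottom','rack','slot_home','red_file_handle','yellow_file_handle','jar','loupe']:
        r=spotter.spot_in(q,n)
        print(q,[(np.round(x['at'],4).tolist(),round(x['score'],2)) for x in r[:2]])
E
```

```text
pics
scene [[-0.6062348555798421, 0.6819213407745363, -0.4092219261920688, 1.0421303159371171], [0.7952689003933343, 0.5164661516434919, -0.3175060476175828, 0.3141463129484753], [-0.005164876306850903, -0.5179247041827806, -0.8554106176859826, 0.8957523990124335]]
green_file_handle [([0.5122, -0.304, 0.0089], 0.93)]
green_file_blade [([0.5152, -0.305, 0.0114], 0.75)]
v_rest [([0.5375, 0.0142, 0.0075], 0.71), ([0.7642, -0.2208, 0.0564], 0.4)]
v_bottom [([0.5383, 0.0161, 0.011], 0.6)]
rack [([0.5663, 0.2558, 0.0039], 0.95)]
slot_home [([0.6214, 0.2573, 0.0415], 0.66)]
red_file_handle [([0.5605, 0.1868, 0.0448], 0.89), ([0.6238, 0.2592, 0.0443], 0.57)]
yellow_file_handle [([0.5362, 0.3171, 0.045], 0.85)]
jar [([0.7634, -0.222, 0.0576], 0.72)]
loupe [([0.7792, -0.0123, 0.0322], 0.69)]
side [[0.9406713215897885, -0.2274029340963691, 0.25184394037356383, 0.38959242100565095], [-0.33930530225769034, -0.6370859030140789, 0.6920935370602392, -0.640844993984715], [0.0030621231748831235, -0.7364845264804263, -0.6764474596423316, 0.7181432214883379]]
green_file_handle [([0.4849, -0.3087, 0.0185
[... 319 characters left out ...]
.2438, 0.0542], 0.69)]
loupe [([0.7749, -0.0232, 0.03], 0.57), ([0.7479, -0.2459, 0.0517], 0.42)]
wrist [[-0.9999995967280811, 0.0005505569513243749, 0.0007095285184685224, 0.6742359353591276], [0.0007518141799128383, 0.945350989715801, 0.3260535861155256, -0.08229577676944497], [-0.0004912424188256883, 0.3260539880608715, -0.9453510223988162, 0.37451113713563305]]
green_file_handle []
green_file_blade []
v_rest [([0.5319, 0.0083, 0.0064], 0.79)]
v_bottom [([0.5326, 0.0091, 0.0095], 0.68)]
rack [([0.5894, 0.2192, 0.0138], 0.66)]
slot_home [([0.6228, 0.2585, 0.0443], 0.83)]
red_file_handle [([0.5831, 0.1831, 0.042], 0.94)]
yellow_file_handle []
jar []
loupe [([0.7774, -0.0139, 0.0274], 0.91)]
```

View pics/scene1.png

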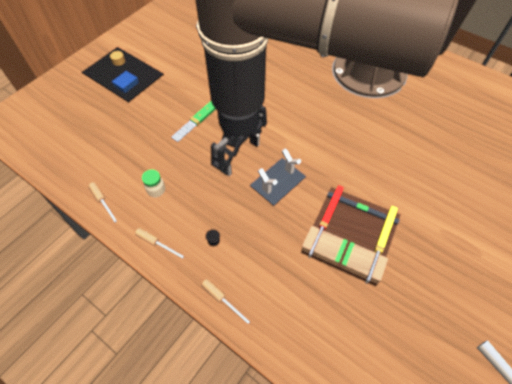

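View pics/side1.png

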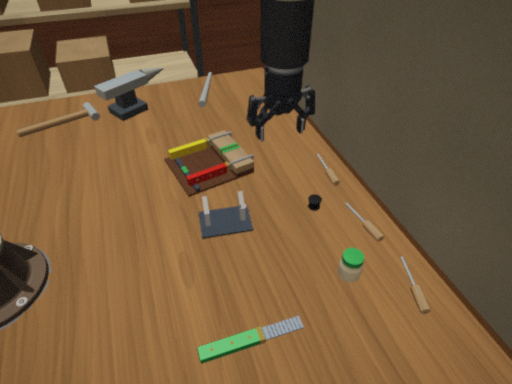

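View pics/wrist1.png

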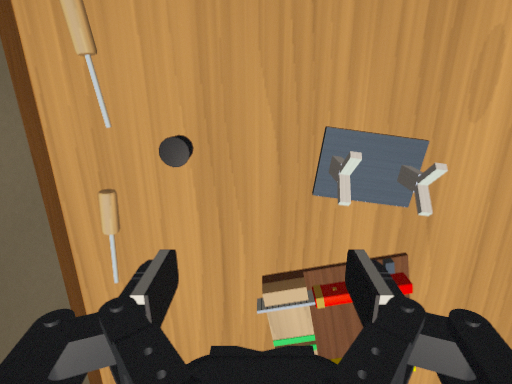

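The scene view shows the green file at left (210,110), the V rest at (278,180), and the rack at (350,235) with the free slot in the middle. The side view shows the file flat at (250,340). The wrist view shows the V rest at (370,165) and the jaws. Next I fit box models to the silhouettes.

```bash
cat >> h.py <<'E'
from scipy.optimize import minimize
def box(cx,cy,cz,l,w,h): return np.array([[cx+a*l/2,cy+b*w/2,cz+d*h/2] for a in(-1,1) for b in(-1,1) for d in(-1,1)])
def render(c,boxes,p,z0=0):
    M=np.zeros((768,1024),np.uint8); cs,sn=np.cos(p[2]),np.sin(p[2])
    for b in boxes:
        q=[proj(c,[p[0]+cs*v[0]-sn*v[1],p[1]+sn*v[0]+cs*v[1],z0+v[2]]) for v in b]
        h=cv2.convexHull(np.array([(np.array(u)*2+.5)*16 for u in q]).round().astype(np.int32)); cv2.fillConvexPoly(M,h,1,shift=4)
    return M>0
def fit(views,boxes,p0):
    ms=[(c,cv2.resize(m.astype(np.uint8),(1024,768),interpolation=cv2.INTER_NEAREST)>0) for c,m in views]
    f=lambda p:-sum((lambda r:(r&m).sum()/(r|m).sum())(render(c,boxes,p)) for c,m in ms)
    s=np.array([.008,.008,.08]); p0=np.array(p0,float)
    for k in range(2):
        S=np.vstack([p0]+[p0+s*np.eye(3)[i] for i in range(3)])
        r=minimize(f,p0,method='Nelder-Mead',options=dict(initial_simplex=S,maxiter=120,xatol=1e-4,fatol=1e-4)); p0=r.x; s=s/3
    return p0.round(4),round(-r.fun/len(ms),3)
VB=[box(0,0,4,130,90,8)/1e3]
for x in(-45,45):
    for s in(-1,1):
        VB.append(np.array([[x+a,s*u,z] for a in(-6,6) for u,z in((0,55),(24,79),(28,75),(0,48))])/1e3)
    VB.append(box(x,0,30,12,12,45)/1e3)
HB=[box(0,0,8,130,28,16)/1e3]
FB=HB+[box(105,0,8,80,26,4)/1e3]
RB=[box(0,0,21,60,190,42)/1e3,box(-90,0,4,180,190,8)/1e3]
def mask(q,n):
    r=spotter.silhouettes(q,n); return (r[0]['region'],r[0]['score']) if r else (None,0)
E
python3 - <<'E'
from h import *
st=readout.read_state(); print(st['clock'],st['tool_pos'],R.from_rotvec(st['orientation']).as_matrix().round(3).tolist())
C={n:capture(n) for n in('scene','side','wrist')}
for q,bx,p0 in[('green_file',FB,(.48,-.31,.3)),('green_file_handle',HB,(.48,-.31,.3)),('v_rest',VB,(.535,.01,-.1)),('rack',RB,(.62,.257,-.1))]:
    V=[]
    for n in C:
        m,s=mask(q,n)
        if m is not None and m.sum()>60:
            ys,xs=np.where(m); print(q,n,s,m.sum(),xs.min(),xs.max(),ys.min(),ys.max(),fit([(C[n],m)],bx,p0)); 
E
```

```text
1.65 [ 6.74968694e-01 -2.50267996e-05  2.50300527e-01] [[0.0, -1.0, -0.0], [-1.0, -0.0, -0.0], [0.0, 0.0, -1.0]]
green_file scene 0.87 556 172 215 101 140 (array([ 0.4938, -0.3111, -0.0112]), np.float64(0.764))
green_file side 0.78 1633 198 302 317 362 (array([ 0.4587, -0.3071, -0.019 ]), np.float64(0.908))
green_file wrist 0.63 799 159 191 136 166 (array([ 0.48, -0.31,  0.3 ]), np.float64(0.0))
green_file_handle scene 0.76 479 171 214 101 140 (array([ 0.5049, -0.3113, -0.0291]), np.float64(0.722))
green_file_handle side 0.71 1695 198 301 317 362 (array([ 0.4594, -0.3081, -0.0217]), np.float64(0.659))
v_rest scene 0.94 1645 249 304 149 206 (array([ 0.5384,  0.0129, -0.1299]), np.float64(0.945))
v_rest side 0.9 1491 199 252 192 238 (array([ 0.5364,  0.0115, -0.1325]), np.float64(0.933))
v_rest wrist 0.81 8026 312 447 127 214 (array([ 0.5373,  0.0139, -0.1283]), np.float64(0.969))
rack scene 0.65 5054 300 400 188 285 (array([0.6272, 0.2653, 0.1931]), np.float64(0.813))
rack side 0.59 2572 164 253 131 196 (array([0.626 , 0.2617, 0.192 ]), np.float64(0.757))
rack wrist 0.8 6120 262 408 252 357 (array([0.6271, 0.2666, 0.1876]), np.float64(0.405))
```

```bash
python3 -m jog '[[0,0,0,1,0.69,0.2,1],[0,0,0,1,0.69,0.2,1],[0,0,0,1,0.69,0.2,1],[0,0,0,1,0.69,0.2,1],[0,0,0,1,0.69,0.2,1],[0,0,0,1,0.69,0.2,1],[0,0,0,1,0.69,0.2,1],[0,0,0,1,0.69,0.2,1],[0,0,0,1,0.69,0.2,1],[0,0,0,1,0.69,0.2,1],[0,0,0,1,0.69,0.2,1],[0,0,0,1,0.69,0.2,1]]' 60
python3 -m jog '[[0,0,-1,0,0,0.15,1],[0,0,-1,0,0,0.15,1],[0,0,-1,0,0,0.15,1],[0,0,-1,0,0,0.15,1],[0,0,-1,0,0,0.15,1],[0,0,-1,0,0,0.15,1],[0,0,-1,0,0,0.15,1],[0,0,-1,0,0,0.15,1],[0,0,-1,0,0,0.15,1]]'
python3 -m jog '[[0,0,-1,0,0,0.15,1],[0,0,-1,0,0,0.15,1],[0,0,-1,0,0,0.15,1],[0,0,-1,0,0,0.15,1],[0,0,-1,0,0,0.15,1],[0,0,-1,0,0,0.15,1],[0,0,-1,0,0,0.15,1],[0,0,-1,0,0,0.15,1],[0,0,-1,0,0,0.15,1]]'
python3 - <<'E'
from h import *
st=readout.read_state(); print(st['clock'],st['tool_pos'],st['joint_pos'],R.from_rotvec(st['orientation']).as_matrix().round(3).tolist())
for n,q,bx,p0 in[('wrist','green_file',FB,(.459,-.307,-.02)),('side','green_file',FB,(.459,-.307,-.02)),('scene','rack',RB,(.627,.265,.19)),('side','rack',RB,(.627,.265,.19)),('scene','green_file',FB,(.459,-.307,-.02))]:
    c=save(n,n+'2.png');m,s=mask(q,n)
    if m is not None: print(q,n,s,m.sum(),fit([(c,m)],bx,p0))
E
```

```text
clock: 3.9
tool_pos: [0.467, -0.3011, 0.1903]
orientation: [-2.221, 2.221, -0.001]
contact_force: [0.5, -0.1, -0.4]
gripper_width: 0.0854
finger_force: 0.0
clock: 5.03
tool_pos: [0.4676, -0.3004, 0.1565]
orientation: [2.904, -1.198, 0.0]
contact_force: [0.9, 0.8, -0.5]
gripper_width: 0.0856
finger_force: 0.0
clock: 6.15
tool_pos: [0.4677, -0.3004, 0.1227]
orientation: [3.141, 0.004, 0.0]
contact_force: [0.0, 0.4, 0.1]
gripper_width: 0.0858
finger_force: 0.0
6.15 [ 0.46766786 -0.30036244  0.12273144] [-2.18555194e-01  2.82539089e-01 -4.19905388e-01  6.60779948e-05
 -8.68108250e-01  1.79217213e+00] [[1.0, 0.003, 0.0], [0.003, -1.0, -0.0], [0.0, 0.0, -1.0]]
green_file wrist 0.95 8649 (array([ 0.4577, -0.3062, -0.0151]), np.float64(0.95))
green_file side 0.87 1685 (array([ 0.4581, -0.3074, -0.0159]), np.float64(0.923))
rack scene 0.78 4922 (array([0.6272, 0.2652, 0.1882]), np.float64(0.8))
rack side 0.68 159 (array([ 0.609 ,  0.2947, -0.2088]), np.float64(0.055))
green_file scene 0.71 571 (array([ 0.4583, -0.3117, -0.0054]), np.float64(0.874))
```

View pics/wrist2.png

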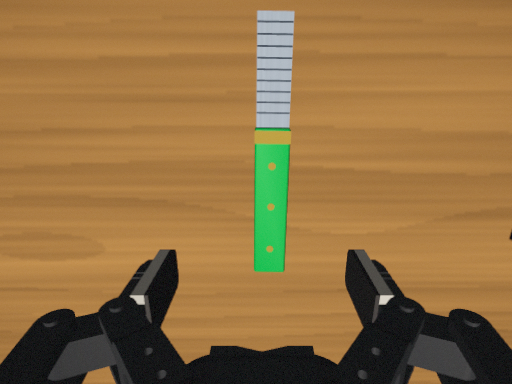

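The picture shows the file upright at columns 255–292, handle at rows 130–270, slightly right of the jaws' centre. I descend and grip across the width.

```bash
python3 -m jog '[[0,0,0.21,-0.07,0.27,0,0.8],[0,0,0,0,0,1,0.7],[0,0,0,0,0,1,0.6],[0,0,0,0,0,1,0.6],[0,0,0,0,0,0.95,0.6],[0,0,0,0,0,0,0.2],[0,0,0,0,0,0,0.1],[0,0,0,0,0,0,0.1],[0,0,0,0,0,0,0.1]]' 70
python3 -m jog '[[0,0,0,0,0,0,0.1],[0,0,0,0,0,-1,0.1],[0,0,0,0,0,-1,0.1],[0,0,0,0,0,-1,0.1],[0,0,0,0,0,-1,0.1],[0,0,0,0,0,-1,0.1],[0,0,0,0,0,-1,0.1]]'
python3 - <<'E'
from h import *
c=save('wrist','wrist3.png');save('side','side3.png')
E
```

```text
clock: 7.78
tool_pos: [0.4666, -0.3068, 0.0248]
orientation: [3.141, -0.029, 0.002]
contact_force: [-0.5, -0.2, -2.0]
gripper_width: 0.0262
finger_force: 70.3
clock: 8.65
tool_pos: [0.466, -0.3066, 0.175]
orientation: [-3.141, 0.029, -0.0]
contact_force: [0.5, -1.4, -2.2]
gripper_width: 0.026
finger_force: 70.3
```

View pics/wrist3.png

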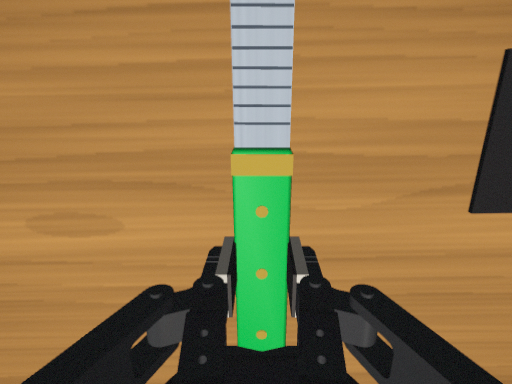

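The file is held squarely at columns 235–290. I carry it to the V rest and tilt.

```bash
python3 -m jog '[[0,0,0.11,0.2,-1,-0.1,0.1],[0,0,0.11,0.2,-1,-0.1,0.1],[0,0,0.11,0.2,-1,-0.1,0.1],[0,0,0.11,0.2,-1,-0.1,0.1],[0,0,0.11,0.2,-1,-0.1,0.1],[0,0,0.11,0.2,-1,-0.1,0.1],[0,0,0.11,0.2,-1,-0.1,0.1],[0,0,0.11,0.2,-1,-0.1,0.1],[0,0,0.11,0.2,-1,-0.1,0.1],[0,0,0.11,0.2,-1,-0.1,0.1],[0,0,0.11,0.2,-1,-0.1,0.1],[0,0,0.11,0.2,-1,-0.1,0.1]]'
python3 -m jog '[[1,0,0,0,0,0,0.1],[1,0,0,0,0,0,0.1],[1,0,0,0,0,0,0.1],[1,0,0,0,0,0,0.1],[1,0,0,0,0,0,0.1],[1,0,0,0,0,0,0.1],[1,0,0,0,0,0,0.1],[1,0,0,0,0,0,0.1],[1,0,0,0,0,0,0.1],[0,0,0,0,0,0,0.1]]'
cat >> h.py <<'E'
np.set_printoptions(precision=4,suppress=True)
def togo(T,Rt):
    s=readout.read_state(); Rc=R.from_rotvec(s['orientation'])
    print('t',s['clock'],'pos',np.array(s['tool_pos']),'J',np.array(s['joint_pos']).round(2),'shift units',Rc.inv().apply(np.array(T)-s['tool_pos'])/.025,'turn units',np.degrees((Rc.inv()*R.from_matrix(Rt)).as_rotvec())/5)
def tool(yaw,tilt):
    return (R.from_euler('z',yaw)*R.from_euler('x',np.pi+tilt)).as_matrix()
E
python3 - <<'E'
from h import *
togo([.5441,.0042,.15],tool(-.13,np.pi/4))
c=save('wrist','wrist4.png'); m,s=mask('v_rest','wrist'); 
if m is not None: print(s,m.sum(),fit([(c,m)],VB,(.537,.0128,-.13)))
for n in('side','scene'): save(n,n+'4.png')
E
```

```text
clock: 10.25
tool_pos: [0.547, -0.0111, 0.203]
orientation: [3.134, -0.21, -0.002]
contact_force: [-0.6, -0.2, -1.3]
gripper_width: 0.0258
finger_force: 70.3
clock: 11.5
tool_pos: [0.5468, -0.0133, 0.2017]
orientation: [-2.351, 0.163, -0.062]
contact_force: [-0.2, 0.2, -1.9]
gripper_width: 0.026
finger_force: 70.5
t 11.5 pos [ 0.5468 -0.0133  0.2017] J [-0.24  0.33 -0.09 -0.81 -1.35  1.94] shift units [-0.1941  0.9837  1.9434] turn units [-0.0019 -0.0221 -0.0892]
0.89 13514 (array([ 0.5373,  0.0145, -0.1381]), np.float64(0.974))
```

View pics/side4.png

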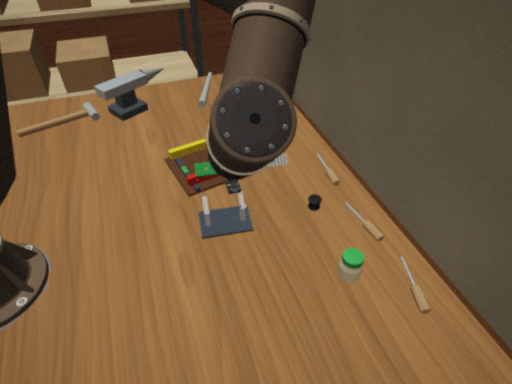

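```bash
python3 -m jog '[[0,0,-0.09,-0.19,0.48,1,0.1],[0,0,0,0,0.48,0.96,0.1],[0,0,0,0,0.55,0.55,0.1],[0,0,0,0,0.55,0.55,0.1],[0,0,0,0,0.5,0.5,0.1],[0,0,0,0,0,0,0.1]]'
python3 -m jog '[[0,0,0,0,0.1,0.1,0.1],[0,0,0,0,0.1,0.1,0.1],[0,0,0,0,0,0,0.1]]'
python3 - <<'E'
from h import *
togo([.544,.0049,.0825],tool(-.13,np.pi/4))
for n in('side','wrist'): save(n,n+'5.png')
E
```

```text
clock: 12.45
tool_pos: [0.5448, 0.0061, 0.0943]
orientation: [-2.352, 0.15, -0.066]
contact_force: [0.4, 0.5, -1.8]
gripper_width: 0.0256
finger_force: 70.4
clock: 12.82
tool_pos: [0.5455, 0.006, 0.089]
orientation: [-2.353, 0.148, -0.069]
contact_force: [-0.8, 0.4, -1.7]
gripper_width: 0.0259
finger_force: 70.4
t 12.825 pos [0.5455 0.006  0.089 ] J [-0.22  0.47 -0.18 -0.86 -1.18  2.12] shift units [-0.0557  0.22    0.1447] turn units [ 0.0007 -0.0324  0.0635]
```

View pics/wrist5.png

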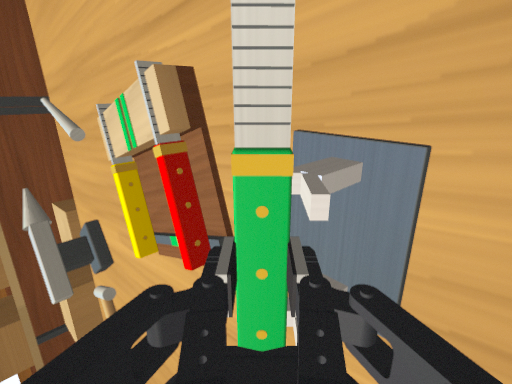

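The file hangs tilted over the V, with the far post at (330,180), so alignment is plausible. I lower it until the contact force shows.

```bash
python3 -m jog '[[0,0,0.06,-0.05,0.1,0.07,0.1],[0,0,0,0,0.06,0.06,0.1],[0,0,0,0,0,0,0.1]]'; python3 -m jog '[[0,0,0,0,0.05,0.05,0.1],[0,0,0,0,0,0,0.1]]'
```

```text
clock: 13.3
tool_pos: [0.544, 0.0058, 0.0834]
orientation: [-2.352, 0.154, -0.066]
contact_force: [0.1, 0.0, -1.9]
gripper_width: 0.0259
finger_force: 70.6
clock: 13.55
tool_pos: [0.5442, 0.0057, 0.0832]
orientation: [-2.351, 0.152, -0.067]
contact_force: [-2.6, -2.8, 7.7]
gripper_width: 0.0258
finger_force: 71.5
```

```bash
python3 -m jog '[[0,0,0,0,0,0,0.4],[0,0,0,0,0,0,0.55],[0,0,0,0,0,0,0.55],[0,0,0,0,0,0,0.55],[0,0,0,0,0,-0.3,0.55],[0,0,0,0,0,-1,0.55],[0,0,0,0,0,-1,0.55],[0,0,0,0,0,-1,0.55],[0,0,0,0,0,-1,0.55]]'
python3 - <<'E'
from h import *
for n in('side','wrist'): save(n,n+'6.png')
im=np.hstack([cv2.resize(cv2.imread('pics/side6.png')[150:270,150:300],(400,320),interpolation=cv2.INTER_CUBIC),cv2.resize(cv2.imread('pics/wrist6.png'),(400,320))]); cv2.imwrite('pics/c6.png',im)
togo([.544,.0049,.0825],tool(-.13,np.pi/4))
E
```

```text
clock: 14.68
tool_pos: [0.5338, -0.0705, 0.1589]
orientation: [-2.352, 0.154, -0.067]
contact_force: [0.3, -0.5, -0.6]
gripper_width: 0.0468
finger_force: 0.0
t 14.775 pos [ 0.5348 -0.0718  0.1599] J [-0.34  0.4  -0.1  -0.79 -1.35  2.07] shift units [-0.0567 -0.0024  4.373 ] turn units [ 0.0209 -0.0661  0.0213]
```

View pics/c6.png

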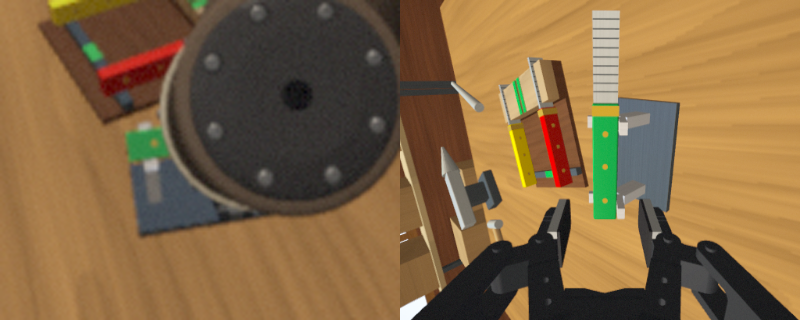

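The file lies in both notches, released, with the handle on the posts at wrist crop (605,165). I fit its pose, then swing over to the other side.

```bash
cat >> h.py <<'E'
TB=[R.from_euler('x',np.pi/4).apply(b-[0,0,.008])+[0,0,.0706] for b in FB]
E
python3 - <<'E'
from h import *
c=capture('wrist'); m,s=mask('green_file','wrist'); print(s,m.sum()); f=fit([(c,m)],TB,(.5377,.018,-.13)); print(f)
m,s=mask('v_rest','wrist'); m2,_=mask('green_file','wrist'); print(s)
f=f[0]; cs,sn=np.cos(f[2]),np.sin(f[2])
# tcp goal: tilt -45, hover back 0.13
zt=tool(f[2],-np.pi/4)[:,2]; ctr=np.array([f[0]+.008*cs,f[1]+.008*sn,.0706]); print('grasp tcp',ctr-.008*zt,'hover',ctr-.11*zt,zt)
togo(ctr-.11*zt,tool(f[2],-np.pi/4))
E
```

```text
0.7 8157
(array([ 0.5385,  0.0188, -0.1355]), np.float64(0.966))
0.97
grasp tcp [0.5472 0.0233 0.0763] hover [0.5569 0.0948 0.1484] [-0.0955 -0.7006 -0.7071]
t 14.975 pos [ 0.5337 -0.0691  0.1574] J [-0.34  0.41 -0.1  -0.79 -1.35  2.07] shift units [ 0.0585 -4.4226  4.9398] turn units [-18.0055  -0.0126   0.048 ]
```

```bash
python3 -m jog '[[-1,0,0,0,-0.43,0,0.55],[-1,0,0,0,-0.43,0,0.55],[-1,0,0,0,-0.43,0,0.55],[-1,0,0,0,-0.43,0,0.55],[-1,0,0,0,-0.43,0,0.55],[-1,0,0,0,-0.43,0,0.55],[-1,0,0,0,-0.43,0,0.55],[-1,0,0,0,-0.43,0,0.55],[-1,0,0,0,-0.43,0,0.55]]'
python3 -m jog '[[-1,0,0,0,-0.43,0,0.55],[-1,0,0,0,-0.43,0,0.55],[-1,0,0,0,-0.43,0,0.55],[-1,0,0,0,-0.43,0,0.55],[-1,0,0,0,-0.43,0,0.55],[-1,0,0,0,-0.43,0,0.55],[-1,0,0,0,-0.43,0,0.55],[-1,0,0,0,-0.43,0,0.55],[-1,0,0,0,-0.43,0,0.55],[0,0,0,0,0,0,0.55]]'
python3 - <<'E'
from h import *
c=save('wrist','wrist7.png'); m,s=mask('green_file','wrist'); print(s,m.sum()); f=fit([(c,m)],TB,(.5385,.0188,-.1355)); print(f)
f=f[0];zt=tool(f[2],-np.pi/4)[:,2]; ctr=np.array([f[0]+.008*np.cos(f[2]),f[1]+.008*np.sin(f[2]),.0706])
togo(ctr-.05*zt,tool(f[2],-np.pi/4))
E
```

```text
clock: 16.1
tool_pos: [0.5448, 0.0162, 0.1975]
orientation: [3.132, -0.205, 0.002]
contact_force: [-0.2, 1.3, -0.5]
gripper_width: 0.0469
finger_force: 0.0
clock: 17.35
tool_pos: [0.5561, 0.1041, 0.163]
orientation: [2.348, -0.151, -0.065]
contact_force: [-0.2, -0.4, 0.6]
gripper_width: 0.0471
finger_force: 0.0
0.72 3406
(array([ 0.5388,  0.0175, -0.135 ]), np.float64(0.966))
t 17.45 pos [0.5565 0.1033 0.1647] J [ 0.79  0.53 -0.35  0.45 -1.39  0.4 ] shift units [ 0.0718 -0.19    3.1348] turn units [ 0.0027 -0.0373  0.0305]
```

View pics/wrist7.png

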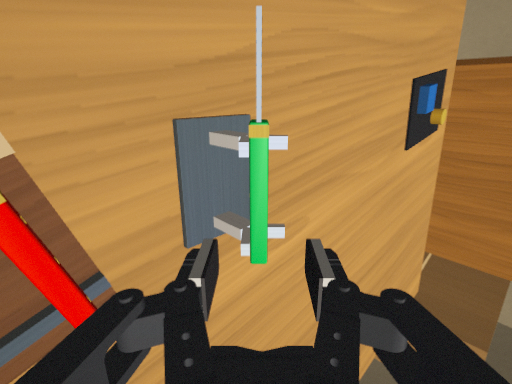

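The file lies edge-on to the jaws at column 258, between fingers, with the posts at rows 140 and 232. I move in and grip the flat faces.

```bash
python3 -m jog '[[0,0,0,0.07,-0.19,0.8,0.55],[0,0,0,0,0,1,0.55],[0,0,0,0,0,1,0.55],[0,0,0,0,0,1,0.55],[0,0,0,0,0,0.9,0.55],[0,0,0,0,0,0,0.5]]' 60
python3 - <<'E'
from h import *
c=save('wrist','wrist8.png'); m,s=mask('green_file','wrist'); print(s,m.sum()); f=fit([(c,m)],TB,(.5388,.0175,-.1355)); print(f)
f=f[0];zt=tool(f[2],-np.pi/4)[:,2]; ctr=np.array([f[0]+.008*np.cos(f[2]),f[1]+.008*np.sin(f[2]),.0706])
togo(ctr-.008*zt,tool(f[2],-np.pi/4)); print(readout.read_state()['contact_force'])
E
```

```text
clock: 18.2
tool_pos: [0.5474, 0.0221, 0.0792]
orientation: [2.352, -0.158, -0.064]
contact_force: [-0.5, -0.7, 0.2]
gripper_width: 0.0426
finger_force: 0.0
0.97 8700
(array([ 0.5375,  0.0176, -0.134 ]), np.float64(0.867))
t 18.3 pos [0.5488 0.0239 0.08  ] J [ 0.69  0.57 -0.54  0.55 -1.15  0.33] shift units [-0.0945 -0.0474  0.1649] turn units [-0.0172 -0.0403 -0.0088]
[-0.5204 -0.4462  0.0566]
```

```bash
python3 -m jog '[[0,0,0,0,0,0.1,0.3],[0,0,0,0,0,0,0.1],[0,0,0,0,0,0,0],[0,0,0,0,0,0,0],[0,0,0,0,0,0,0],[0,0,0,0,0,0,0]]' 70
python3 -m jog '[[0,0,0,0,0.3,-0.3,0],[0,0,0,0,0.7,-0.7,0],[0,0,0,0,0.7,-0.7,0],[0,0,0,0,0.7,-0.7,0],[0,0,0,0,0.7,-0.7,0],[0,0,0,0,0.7,-0.7,0]]'
python3 - <<'E'
from h import *
save('wrist','wrist9.png'); togo([.5,.25,.15],tool(.19,0))
E
```

```text
clock: 19.05
tool_pos: [0.5485, 0.0225, 0.078]
orientation: [2.352, -0.155, -0.061]
contact_force: [-0.9, 1.9, 5.8]
gripper_width: 0.0147
finger_force: 69.8
clock: 19.8
tool_pos: [0.5475, 0.0221, 0.2125]
orientation: [2.353, -0.156, -0.063]
contact_force: [0.8, -0.3, -2.7]
gripper_width: 0.0146
finger_force: 68.8
t 19.85 pos [0.5486 0.0226 0.2155] J [ 0.7   0.41 -0.43  0.51 -1.39  0.47] shift units [-3.1309 -8.0514 -4.33  ] turn units [ 8.8968  1.3887 -3.5116]
```

View pics/wrist9.png

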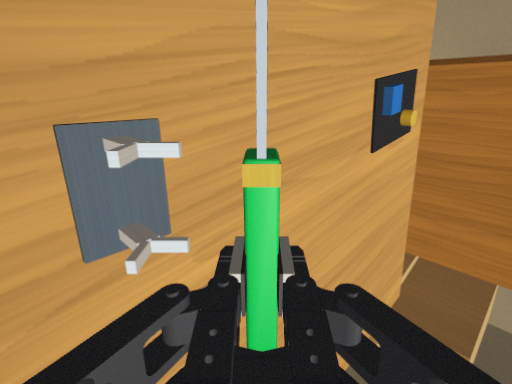

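```bash
python3 -m jog '[[0.89,0.14,-0.35,0,0,0,0],[0.89,0.14,-0.35,0,0,0,0],[0.89,0.14,-0.35,0,0,0,0],[0.89,0.14,-0.35,0,0,0,0],[0.89,0.14,-0.35,0,0,0,0],[0.89,0.14,-0.35,0,0,0,0],[0.89,0.14,-0.35,0,0,0,0],[0.89,0.14,-0.35,0,0,0,0],[0.89,0.14,-0.35,0,0,0,0],[0.89,0.14,-0.35,0,0,0,0]]'
python3 -m jog '[[0,0,0,0.11,-0.9,0.15,0],[0,0,0,0.11,-0.9,0.15,0],[0,0,0,0.11,-0.9,0.15,0],[0,0,0,0.11,-0.9,0.15,0],[0,0,0,0.11,-0.9,0.15,0],[0,0,0,0.11,-0.9,0.15,0],[0,0,0,0.11,-0.9,0.15,0],[0,0,0,0.11,-0.9,0.15,0],[0,0,0,0.11,-0.9,0.15,0],[0,0,0,0.11,-0.9,0.15,0],[0,0,0,0,0,0,0]]'
python3 - <<'E'
from h import *
for n in('wrist','side','scene'): save(n,n+'10.png')
for q in('slot_home','rack','red_file','yellow_file'):
  for n in('wrist','side','scene'):
    r=spotter.spot_in(q,n); m,s=mask(q,n)
    print(q,n,[(np.round(x['at'],4),round(x['score'],2)) for x in r[:1]],None if m is None else m.sum())
togo([.533,.247,.17],tool(.19,0))
E
```

```text
clock: 21.1
tool_pos: [0.5472, 0.0222, 0.2116]
orientation: [-3.126, -0.298, 0.004]
contact_force: [1.0, -1.4, -2.5]
gripper_width: 0.0145
finger_force: 68.7
clock: 22.48
tool_pos: [0.5323, 0.25, 0.1731]
orientation: [3.125, 0.299, -0.004]
contact_force: [-0.2, -0.6, -2.1]
gripper_width: 0.0147
finger_force: 68.9
slot_home wrist [(array([0.6274, 0.2623, 0.048 ]), 0.73)] 1599
slot_home side [(array([0.6149, 0.2546, 0.0389]), 0.53)] 138
slot_home scene [(array([0.6295, 0.2609, 0.0439]), 0.68)] 200
rack wrist [(array([0.5963, 0.2522, 0.0237]), 0.97)] 30434
rack side [] None
rack scene [(array([0.5746, 0.2558, 0.0063]), 0.76)] 504Traceback (most recent call last):
  File "<stdin>", line 5, in <module>
ValueError: it knows: green_file, green_file_blade, green_file_handle, jar, loupe, rack, red_file_handle, slot_home, v_bottom, v_rest, yellow_file_handle
```

View pics/wrist10.png

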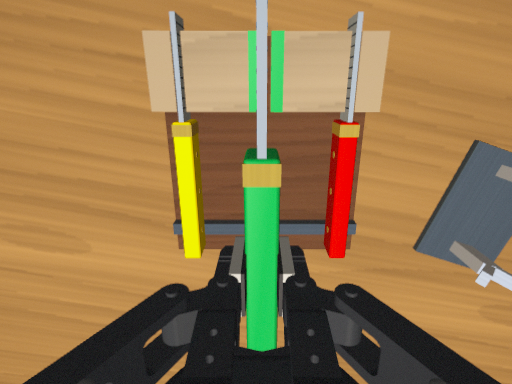

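The view shows the block at rows 31–111, columns 143–388, with green strips at columns 249–257 and 271–283 and the blade above the slot between them. I work out the slot line from the strip and block edges, and the file's own axis in the same image.

```bash
cat > m.py <<'E'
from h import *
def run(wx,f):
    c=save('wrist',f); im=c['pixels'].astype(int); hsv=cv2.cvtColor(c['pixels'],cv2.COLOR_RGB2HSV)
    m,s=mask('rack','wrist'); print('rack fit',fit([(c,m)],RB,wx))
    g=(hsv[:,:,1]>120)&(hsv[:,:,0]>45)&(hsv[:,:,0]<75)&(hsv[:,:,2]>100)
    L=[];Rr=[];I=[];J=[];S=[]
    sm=spotter.silhouettes('slot_home','wrist')
    o,_=ray(c,(256,200))
    for v in range(36,107,3):
        u=np.where(g[v,230:310])[0]+230
        if len(u)<8: continue
        d=np.where(np.diff(u)>4)[0]
        L.append(onz(c,(u[0]-.5,v),.042)); Rr.append(onz(c,(u[-1]+.5,v),.042))
        if len(d): I.append(onz(c,(u[d[0]]+.5,v),.042)); J.append(onz(c,(u[d[-1]+1]-.5,v),.042))
    def line(P,n):
        if len(P)<3: print(n,'few'); return
        P=np.array(P); k=np.polyfit(P[:,0],P[:,1],1); r=P[:,1]-np.polyval(k,P[:,0]); ok=abs(r)<.0015
        k=np.polyfit(P[ok,0],P[ok,1],1); print(n,'yaw',np.arctan(k[0]).round(4),'y at x=.627',np.polyval(k,.627).round(4))
    for P,n in((L,'L'),(I,'Li'),(J,'Ri'),(Rr,'R')): line(P,n)
    # block near/far edges at slot: rows where wood ends along col 225 and 310
    for u in(215,225,305,315):
        col=im[:,u].sum(1); gr=np.diff(cv2.GaussianBlur(col.astype(np.float32).reshape(-1,1),(1,5),0).ravel())
        far=np.argmax(abs(gr[5:60]))+5.5; near=np.argmax(abs(gr[90:130]))+90.5
        print('edges',onz(c,(u,far),.042)[:2],onz(c,(u,near),.042)[:2])
    # file axis in tool frame
    st=readout.read_state(); Rc=R.from_rotvec(st['orientation']).as_matrix(); T=np.array(st['tool_pos'])
    A=[]
    for v in range(190,235,4):
        u=np.where(g[v,235:290])[0]+235; A.append(onz(c,(u.mean(),v),T[2]-.0087+.014))
    A=np.array(A); t=(A-T)@Rc; k=np.polyfit(t[:,0],t[:,1],1); print('handle axis in tool: slope',k[0].round(4),'y off',k[1].round(4))
    tip=[]
    for v in range(124,150,3):
        u=np.arange(248,275); gg=(abs(im[v,248:275]-im[v,262]).sum(1)<60); tip.append(onz(c,(u[gg].mean(),v),T[2]-.0087+.013))
    t=(np.array(tip)-T)@Rc; print('blade pts tool',t[[0,-1]])
    togo([.533,.247,.17],tool(.19,0))
E
python3 -c "
from m import *
run((.627,.265,.19),'wrist11.png')"
```

```text
rack fit (array([0.6264, 0.2666, 0.1886]), np.float64(0.667))
L yaw 0.1894 y at x=.627 0.2805
Li yaw 0.1887 y at x=.627 0.2725
Ri yaw 0.1865 y at x=.627 0.2626
R yaw 0.1866 y at x=.627 0.2526
edges [0.6492 0.3084] [0.5894 0.3002]
edges [0.6507 0.3008] [0.591 0.292]
edges [0.6622 0.2403] [0.6035 0.2261]
edges [0.6636 0.2327] [0.6051 0.2179]
handle axis in tool: slope 0.0093 y off -0.0022
blade pts tool [[ 0.0704 -0.0017 -0.0045]
 [ 0.0608 -0.0017 -0.0044]]
t 23.375 pos [0.5325 0.2481 0.1737] J [ 0.77  0.28 -0.29  0.   -1.01  0.99] shift units [0.0114 0.0463 0.149 ] turn units [ 0.0202  0.0267 -0.0117]
```

```bash
python3 -m jog '[[0,0,0,0.02,0.05,0.7,0],[0,0,0,0,0,0.9,0],[0,0,0,0,0,0.9,0],[0,0,0,0,0,0.9,0],[0,0,0,0,0,0.2,0],[0,0,0,0,0,0,0]]'
python3 -c "
from m import *
run((.627,.265,.19),'wrist12.png')"
```

```text
clock: 24.12
tool_pos: [0.5332, 0.2468, 0.0839]
orientation: [3.125, 0.296, -0.004]
contact_force: [0.2, 0.4, -1.1]
gripper_width: 0.0148
finger_force: 68.9
rack fit (array([0.6424, 0.2695, 0.1685]), np.float64(0.636))
L yaw 0.1892 y at x=.627 0.2807
Li yaw 0.1961 y at x=.627 0.2707
Ri yaw 0.1799 y at x=.627 0.2624
R yaw 0.1853 y at x=.627 0.2523
edges [0.6467 0.2935] [0.592 0.286]
edges [0.6472 0.2886] [0.593  0.2806]
edges [0.6541 0.25  ] [0.6013 0.2372]
edges [0.6449 0.2426] [0.6023 0.2318]
handle axis in tool: slope 0.0091 y off -0.002
blade pts tool [[ 0.0701 -0.0015 -0.0044]
 [ 0.0606 -0.0015 -0.0044]]
t 24.275 pos [0.5336 0.2472 0.0848] J [ 0.77  0.38 -0.39  0.   -0.81  0.99] shift units [-0.0285  0.0071 -3.4098] turn units [ 0.0117  0.0096 -0.0093]
```

View pics/wrist12.png

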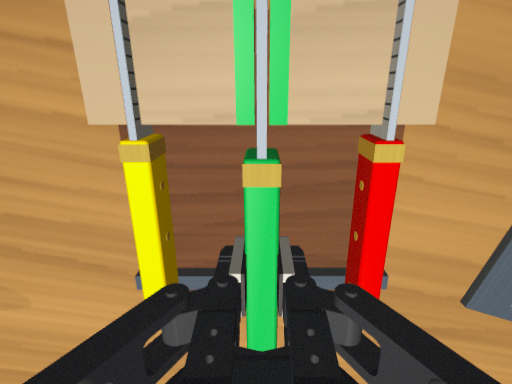

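Blade centred between the strips (columns 257–268 between 253 and 270), and handle end slightly close to the block. I back off 4 mm and insert.

```bash
python3 -m jog '[[0,0,0,-0.16,0,0,0],[0,0,0,0,0,0.4,0],[0,0,0,0,0,0.4,0],[0,0,0,0,0,0.3,0],[0,0,0,0,0,0,0]]'; python3 -m jog '[[0,0,0,0,0,0.25,0],[0,0,0,0,0,0.22,0],[0,0,0,0,0,0,0]]'
```

```text
clock: 24.9
tool_pos: [0.5286, 0.2455, 0.0551]
orientation: [3.124, 0.296, -0.006]
contact_force: [-0.6, 0.4, -3.0]
gripper_width: 0.0149
finger_force: 68.9
clock: 25.28
tool_pos: [0.5291, 0.2459, 0.0442]
orientation: [3.125, 0.296, -0.003]
contact_force: [-0.0, 0.3, -0.8]
gripper_width: 0.0145
finger_force: 69.1
```

```bash
python3 -m jog '[[0,0,0,0,0,0.08,0],[0,0,0,0,0,0,0]]'; python3 -m jog '[[0,0,0,0,0,0.06,0],[0,0,0,0,0,0,0]]'
python3 -c "
from h import *
save('wrist','wrist13.png')"
```

```text
clock: 25.52
tool_pos: [0.5292, 0.246, 0.0435]
orientation: [3.126, 0.297, -0.002]
contact_force: [-3.4, -1.4, 6.0]
gripper_width: 0.0146
finger_force: 70.3
clock: 25.78
tool_pos: [0.5292, 0.246, 0.0435]
orientation: [3.126, 0.297, -0.001]
contact_force: [-9.8, -2.5, 20.5]
gripper_width: 0.0147
finger_force: 72.3
```

View pics/wrist13.png

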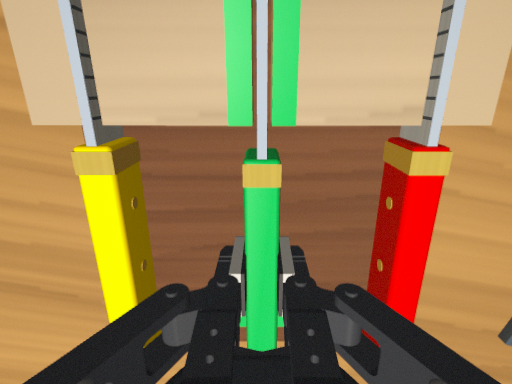

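The blade stands in the slot with the handle about 4 mm further back than its neighbours. I relax the pressure, nudge forward 3 mm, let go and retreat.

```bash
python3 -m jog '[[0,0,0,0,0,-0.1,0],[0,0,0,0.12,0,0,0],[0,0,0,0,0,0.04,0],[0,0,0,0,0,0,0]]'; python3 -m jog '[[0,0,0,0,0,0,0.2],[0,0,0,0,0,0,0.4],[0,0,0,0,0,0,0.5],[0,0,0,0,0,0,0.5],[0,0,0,0,0,0,0.5],[0,0,0,0,0,-0.5,0.5],[0,0,0,0,0,-1,0.5],[0,0,0,0,0,-1,0.5],[0,0,0,0,0,-1,0.5],[0,0,0,0,0,-1,0.5],[0,0,0,0,0,-1,0.5],[0,0,0,0,0,0,0.5]]'
python3 -c "
from h import *
c=save('wrist','wrist14.png')
for q in('green_file_handle','red_file_handle','yellow_file_handle'):
  print(q,[(x['at'],x['score']) for x in spotter.spot_in(q,'wrist')[:1]])
"
```

```text
clock: 26.32
tool_pos: [0.5324, 0.2467, 0.0435]
orientation: [3.126, 0.297, -0.002]
contact_force: [-5.9, -0.8, 12.1]
gripper_width: 0.0147
finger_force: 71.1
clock: 27.82
tool_pos: [0.5333, 0.2476, 0.1832]
orientation: [-3.127, -0.297, -0.003]
contact_force: [0.4, -0.8, -0.4]
gripper_width: 0.0427
finger_force: 0.0
green_file_handle [([0.5485, 0.2456, 0.0464], 0.77)]
red_file_handle [([0.5686, 0.1855, 0.0442], 0.82)]
yellow_file_handle [([0.5463, 0.3178, 0.0477], 0.91)]
```

View pics/wrist14.png

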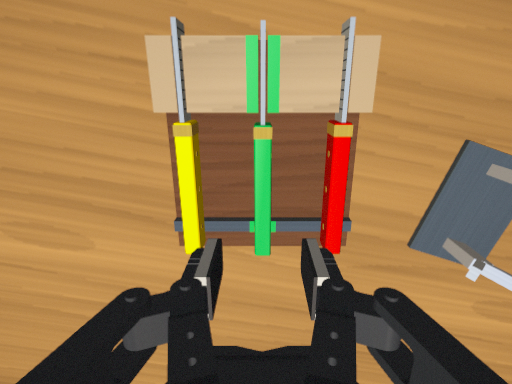

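The green file sits in the slot like its neighbours, with its handle at columns 254–272 lying over the bar at row 225. I hand it in.

```bash
python3 -c "
from rig import bot
print(bot.close_job())"
```

```text
the job is handed in; nothing more can be done
None
```

I laid the green file in the V rest, let go, took it again by its flat faces and slid it on edge into the green-marked slot with the handle on the bar; I handed the job in at about 28 s of the 53 s allowed. The last picture showed it seated like the other files, but no verdict came back.

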